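# Open the boot dryer's filter cover

### The arm

A 6-joint arm with a two-finger parallel gripper is mounted at the origin on the work surface. World frame = base frame: x ahead of the robot, y to its left, z up, the work surface at z = 0. Lengths are in mm, angles in degrees, forces in N, time in s.
With the tool pointing down it reaches from about 350 to 975 mm from the base axis. Payload 7.1 kg.
Tool frame: the origin (TCP) lies where the fingers leave the gripper's body, on its centre line; the fingertips stand 80 mm ahead of it and the grasp point (between the pads) lies 61 mm ahead of it; z points along the fingers, y is the direction in which the jaws open and shut (so a half turn about z gives the same grasp; the last joint's range is limited). The gripper opens to 88 mm and grips with 3 to 60 N. Pads are 20 mm wide; open, the fingers measure 115 mm over their backs; the gripper's body (75 mm by 178 mm) begins 61 mm behind the grasp point.
Start: joints at [-1.089, 24.242, 93.386, -0, 62.372, -1.089], TCP at [624.984, 0.026, 302.675] pointing down, gripper open.
Joint ranges: [-172.04, 172.04], [-51.8, 120.97], [4.93, 147.93], [-75.15, 255.16], [6.16, 154.13], [-145.62, 145.62]. Speed limits (degrees/s): [136.94, 136.94, 172.46, 180, 180, 180].

### API

Orientations are given as [roll, pitch, yaw] about the fixed x, y, z axes, in that order (R = Rz(yaw) Ry(pitch) Rx(roll)).
In Python, from station import ctrl, cams gives the robot as it stands.
- The arm moves only by the tool jog_arm, never from a script. Its argument "moves" is a list of rows, each an object of numbers: "rx", "ry", "rz": the turn, a rotation vector about the world's x, y, z in rad; "dx", "dy", "dz": the shift along the world's x, y, z in units of 50 mm (1.0 is 50 mm); "gripper": the gripper command: -1 is shut, 1 is fully open, values between are in proportion. In form: [{"rx": .., "ry": .., "rz": .., "dx": .., "dy": .., "dz": .., "gripper": ..}, ...]. A call has 1 to 12 rows; each row shifts and turns the commanded pose from where the row before left it; what a row does not reach is not made up. A row lasts 1/8 s, in which the tool goes at most 62.5 mm and 10.7 degrees, less where a joint would pass 70% of its speed; a pose out of reach is approached as far as the arm can. A call is refused whole if a number of a shift passes 1 or a number of a turn 0.188, either way. A call with a gripper value outside its range is refused whole. The fingers move at their own pace and stop on an object; the grip force is fixed at half the most. Time passes only in rows, so rows that do not move let the fingers close. It gives the time, the measured TCP pose, the force and the opening at its end, in the units of the state.
- ctrl.get_obs(): the state, without advancing time (a new reading comes with each control period).
- cams.snapshot(name): name is "scene" or "side" or "wrist"; returns the picture (480x640x3 uint8, red, green, blue); there is no depth.
- cams.camera_model(name): a dict with "fx", "fy", "cx", "cy" (pixels), "dist" ([k1, k2, p1, p2, k3] as OpenCV has them; the pictures are not rectified), "rvec" (rotation vector, rad) and "tvec" (3), from world to camera coordinates, as OpenCV has them. Camera axes: x right, y down, z forward; pixel columns grow to the right and rows downward; lengths in mm; the calibration is good to about 2 mm. A picture is of the moment at which its call begins: read the wrist's pose just before it. camera_model takes no time and is no camera call; for the wrist camera it gives the pose at the moment of the call.
- ctrl.close_job(): hands the job in, once; it reports no verdict.
The state is a dict: "time_s": time; "qpos": joint angles; "joint_vel": joint speeds; "joint_efforts": joint torques, N m; "tool_pos": TCP position; "eef_rot": TCP orientation; "contact_force": force on the tool from outside, world axes, zero at the start; "torque": the same for the moment, N m; "finger_gap": opening from 0.0 (shut) to 1.0 (fully open).
Only numpy, scipy, OpenCV 4.12 (cv2) and the standard library are available. Lean on these libraries where they do the work, as an engineer would, in place of code of your own. Each camera call takes 0.05 s, during which the arm holds its last target.

### The job

One of the two boot dryers shows a red lamp bar because its filter needs cleaning. Squeeze the orange release tab on that dryer's white cover inwards, then swing the cover up on its hinge until it stands upright, and let go of it there. Leave the cover of the dryer with the green lamp shut.

Things in the scene. Friction and masses are not known exactly. Their poses are not given: they have to be found in the camera images.
- dryer_red_grip (a point): Grip on the RED-lamp dryer's cover: two upright plates rising 36 mm, 22 mm long in x: fixed white (y -13 to -3 mm) and orange tab (y 12 to 20 mm at rest), pinched along y from above, 33 mm over both, 26 pressed. Point: mid x, mid-width of the pressed pair, 27 mm above the cover top, 103 above table. Axes (shut): x level to the hinge, away from robot within 25 deg; y to the tab; z up. Turns with the cover.
- dryer_red_tab (a joint): Orange release tab of the red-lamp dryer's cover: 0 at rest, up to 0.007 m pressed in towards the white plate (along -y of the grip). Sprung: 2 N to start, about 5.5 N fully in; below about 0.004 its catch still holds the cover. It springs back when let go.
- dryer_red_cover (a joint): Angle of the white slotted cover (120 x 120 x 6 mm, flush): 0 shut, 1.57 upright, 1.75 stop. Lifts only with the tab pressed; its stiff hinge (1 to 2 N at the grip) stays where left. Hinge line: parallel to the grip's y, 102 mm along its +x and 29 mm below it; free edge towards the robot. Pinched plates can turn between the fingers, so these may point down all along the arc.
- dryer_green_cover (a joint): Angle of the other dryer's cover, 0 shut; stays shut. The two dryers are alike: fixed grey boxes 180 (along x) x 150 x 70 mm on a 6 mm ribbed plate, either one left or right. Only the lamp bar (16 x 90 mm, 5 mm high, on the box top just beyond the hinge) differs: GREEN here, RED on the one to open.

How it is judged:
By the outcome, as a careful person would: the job done as asked, in the order asked, and still so for the second after the job is handed in, with the robot touching nothing.
It also fails if it takes over 38 s, if anything falls off the work surface, if the arm or the gripper's body presses on something with over 40 N, if the wrist force passes 120 N, or if a joint passes its speed limit or range.

## Working session

There is one attempt and no reset: what is moved stays moved. The work goes in short steps, Python scripts to look and compute and a tool call to move; the robot and the scene stay as the last step left them, time stands still between calls to the robot, and variables do not carry over. Pictures are saved under pics/ and viewed, and the job is handed in when it is done.

Besides the shell and the picture viewer there is one more tool, called after "Emit:" as a command line: name --argument value ..., lists and objects as JSON in quotes. jog_arm: Moves the arm, as the interface text tells. Its arguments: {"type":"object","properties":{"moves":{"type":"array","items":{"type":"object","properties":{"rx":{"type":"number"},"ry":{"type":"number"},"rz":{"type":"number"},"dx":{"type":"number"},"dy":{"type":"number"},"dz":{"type":"number"},"gripper":{"type":"number"}}}}},"required":["moves"]}

```bash
ls; mkdir -p pics; python3 - <<'E'
from station import ctrl,cams
import cv2
print(ctrl.get_obs())
for n in ("scene","side","wrist"):
    print(n,cams.camera_model(n)); cv2.imwrite(f"pics/{n}0.png",cams.snapshot(n)[:,:,::-1])
E
```

```text
pics
{'time_s': 0.0, 'qpos': array([-1.08827218e+00,  2.42827482e+01,  9.34318266e+01,  7.69562282e-04,
        6.23716165e+01, -1.08755318e+00]), 'joint_vel': array([ 0.08187853, -0.01277298, -0.04757072,  0.02284285,  0.00868303,
       -0.05509119]), 'joint_efforts': array([ 1.28069914e-03, -5.44622147e+01, -2.73670936e+01,  6.42951974e-02,
        2.27214623e-02, -1.51321510e-04]), 'tool_pos': array([6.24564472e+02, 4.05177737e-02, 3.01917241e+02]), 'eef_rot': array([-1.79913837e+02, -2.31708310e-03,  8.99989219e+01]), 'contact_force': array([-0.71280196,  0.30938165,  0.30475969]), 'torque': array([ 0.02241552,  0.01456284, -0.04200489]), 'finger_gap': 0.9974848001202021}
scene {'fx': 528.6403576657201, 'fy': 528.6403576657201, 'cx': 320.2779056493296, 'cy': 239.39821988367265, 'dist': array([-0.14836226,  0.        ,  0.        ,  0.        ,  0.        ]), 'rvec': array([ 1.6964143 ,  2.0247888 , -0.69729419]), 'tvec': array([  99.19685715, -358.59248745, 1213.11505979])}
side {'fx': 565.3832330332405, 'fy': 565.3832330332405, 'cx': 335.37002888911064, 'cy': 240.90098348080693, 'dist': array([-0.16134771,  0.        ,  0.        ,  0.        ,  0.        ]), 'rvec': array([ 0.47166872, -2.58372522,  1.40674825]), 'tvec': array([503.55092755, 211.28748374, 699.9965831 ])}
wrist {'fx': 385.32986324677944, 'fy': 385.32986324677944, 'cx': 320.04719656781174, 'cy': 246.29931667442122, 'dist': array([-0.00196681,  0.        ,  0.        ,  0.        ,  0.        ]), 'rvec': array([-2.84587069e+00, -1.67275850e-03,  2.13574848e-03]), 'tvec': array([-624.71612927,  -36.75876713,  390.6562315 ])}
```

View pics/scene0.png

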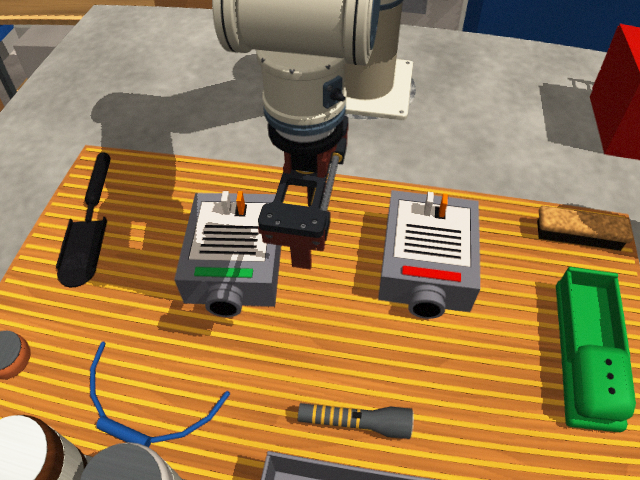

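View pics/side0.png

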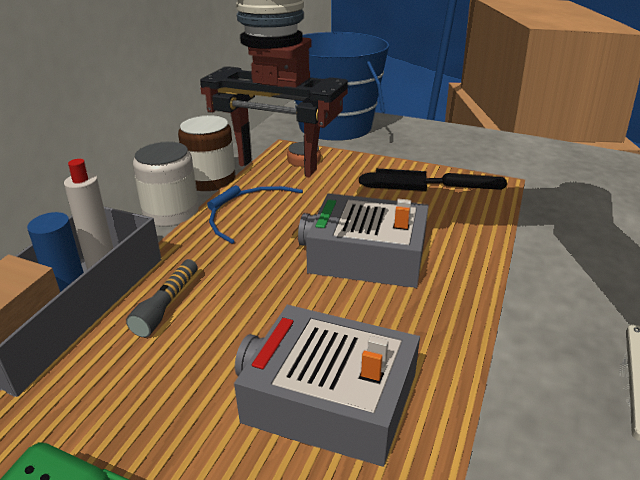

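View pics/wrist0.png

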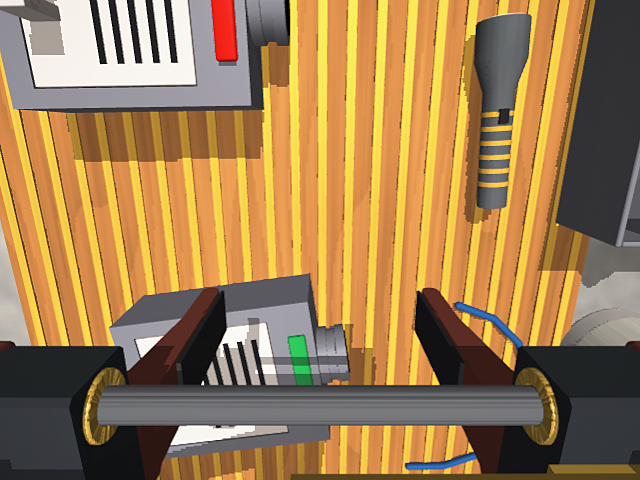

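The red-lamp dryer is the right one in the scene view (lamp at about (431,274)) and the front one in the side view (lamp at about (272,343)). I'll enlarge both to measure it.

```bash
python3 - <<'E'
import cv2
a=cv2.imread("pics/scene0.png")[180:320,370:490]
cv2.imwrite("pics/sc_c.png",cv2.resize(a,None,fx=4.2,fy=4.2,interpolation=2))
a=cv2.imread("pics/side0.png")[300:470,230:430]
cv2.imwrite("pics/si_c.png",cv2.resize(a,None,fx=3.5,fy=3.5,interpolation=2))
E
```

```text
(no output)
```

View pics/sc_c.png

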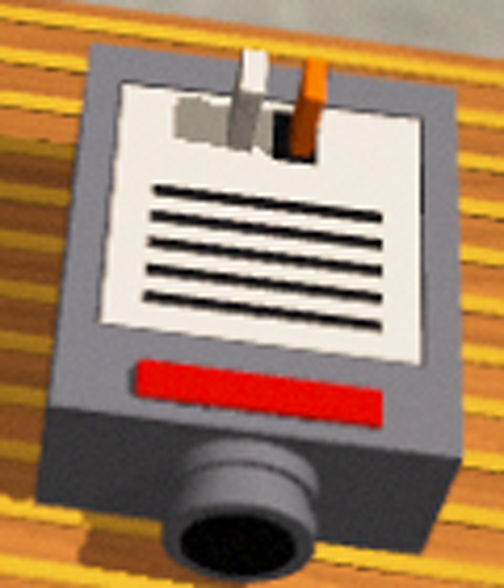

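View pics/si_c.png

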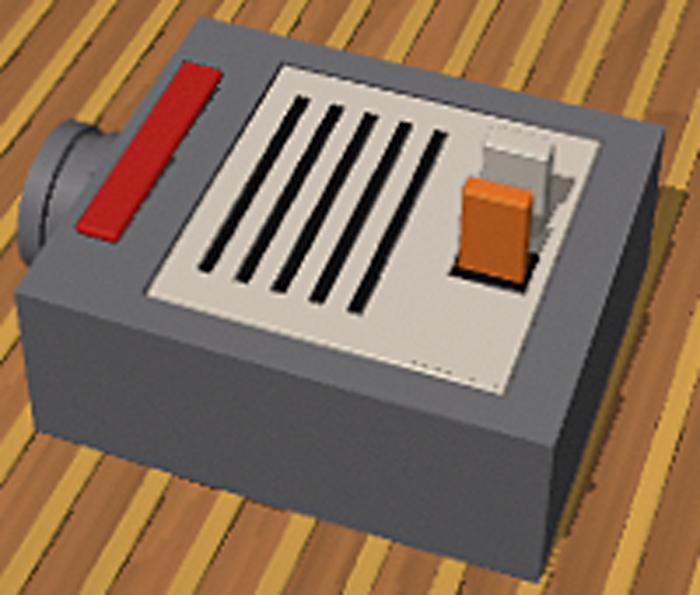

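```bash
cat > h.py <<'E'
import numpy as np,cv2
from station import ctrl,cams
def proj(n,P,m=None):
    m=m or cams.camera_model(n)
    K=np.array([[m['fx'],0,m['cx']],[0,m['fy'],m['cy']],[0,0,1.]])
    return cv2.projectPoints(np.array(P,float).reshape(-1,1,3),m['rvec'],m['tvec'],K,m['dist'])[0][:,0]
def back(n,uv,z,m=None):
    m=m or cams.camera_model(n)
    K=np.array([[m['fx'],0,m['cx']],[0,m['fy'],m['cy']],[0,0,1.]])
    u=cv2.undistortPoints(np.array(uv,float).reshape(-1,1,2),K,m['dist'])[:,0]
    R=cv2.Rodrigues(np.array(m['rvec']))[0];c=-R.T@m['tvec']
    d=np.c_[u,np.ones(len(u))]@R
    return c+d*((z-c[2])/d[:,2])[:,None]
E
python3 - <<'E'
from h import *
np.set_printoptions(precision=1,suppress=True)
S=lambda p:np.array(p)/4.2+[370,180]
D=lambda p:np.array(p)/3.5+[230,300]
for n,f,p in (("scene",S,[(122,83),(420,118),(420,363),(100,322)]),("side",D,[(600,142),(503,393),(150,295),(285,65)])):
    P=back(n,f(p),76); print(n,P[:,:2].ravel(),P.mean(0))
    for i,j in((3,0),(2,1)): pass
    for i,j in((0,3),(1,2)):
        d=P[j]-P[i];print(np.degrees(np.arctan2(d[1],d[0])),np.hypot(*d[:2]))
    for i,j in((0,1),(3,2)):
        d=P[j]-P[i];print('y',np.degrees(np.arctan2(-d[0],d[1])),np.hypot(*d[:2]))
# orange tab top
print(back("side",D([(465,178),(533,191),(528,200),(463,187)]),112), "orange outer top edge last two")
print("white top", back("side",D([(487,132),(553,145),(550,163),(485,150)]),112))
print("sc orange top",back("scene",S([(305,60),(327,63)]),112),"white",back("scene",S([(245,50),(268,52)]),112))
E
```

```text
scene [413.4 110.4 410.9 230.8 532.  231.5 533.5 112.7] [472.5 171.3  76. ]
1.1087843156194874 120.12083760073926
0.3336920070478391 121.05915166556115
y 1.1879518032282854 120.44990998733475
y 0.7418988252524418 118.8146031804791
side [410.4 109.9 408.8 229.4 526.9 231.5 529.5 111.1] [468.9 170.5  76. ]
0.5494410162804028 119.12570890742059
0.9943142614086812 118.1625957600965
y 0.77330873564088 119.52658637446498
y 1.2314275123702747 120.45167125087957
[[438.9 179.6 112. ]
 [416.9 177.7 112. ]
 [417.3 182.1 112. ]
 [438.2 183.7 112. ]] orange outer top edge last two
white top [[438.9 156.7 112. ]
 [416.9 155.1 112. ]
 [415.5 163.5 112. ]
 [436.9 165.1 112. ]]
sc orange top [[421.9 178.5 112. ]
 [421.9 187.1 112. ]] white [[420.8 155.1 112. ]
 [420.2 164.1 112. ]]
```

Both views agree: the grip is at about (429, 167.5, 103), yaw is about +0.9°, and the hinge is at x≈531, z≈74. I'll move above it with the jaws turned along y.

Emit:
jog_arm --moves '[{"rz":0.1763,"dx":-0.435,"dy":0.372,"dz":-0.1,"gripper":1},{"rz":0.1763,"dx":-0.435,"dy":0.372,"dz":-0.1,"gripper":1},{"rz":0.1763,"dx":-0.435,"dy":0.372,"dz":-0.1,"gripper":1},{"rz":0.1763,"dx":-0.435,"dy":0.372,"dz":-0.1,"gripper":1},{"rz":0.1763,"dx":-0.435,"dy":0.372,"dz":-0.1,"gripper":1},{"rz":0.1763,"dx":-0.435,"dy":0.372,"dz":-0.1,"gripper":1},{"rz":0.1763,"dx":-0.435,"dy":0.372,"dz":-0.1,"gripper":1},{"rz":0.1763,"dx":-0.435,"dy":0.372,"dz":-0.1,"gripper":1},{"rz":0.1763,"dx":-0.435,"dy":0.372,"dz":-0.1,"gripper":1},{"gripper":1},{"gripper":1}]'

```text
$.moves[0]: bad value
```

Emit:
jog_arm --moves '[{"rx":0,"ry":0,"rz":0.176,"dx":-0.43,"dy":0.37,"dz":-0.1,"gripper":1}]'

```text
time_s: 0.28
tool_pos: [604.2, 18.0, 297.6]
eef_rot: [179.9, 0.0, 100.2]
contact_force: [-0.1, 0.0, 0.2]
finger_gap: 1.001
```

Emit:
jog_arm --moves '[{"rx":0,"ry":0,"rz":0.176,"dx":-0.44,"dy":0.37,"dz":-0.1,"gripper":1},{"rx":0,"ry":0,"rz":0.176,"dx":-0.44,"dy":0.37,"dz":-0.1,"gripper":1},{"rx":0,"ry":0,"rz":0.176,"dx":-0.44,"dy":0.37,"dz":-0.1,"gripper":1},{"rx":0,"ry":0,"rz":0.176,"dx":-0.44,"dy":0.37,"dz":-0.1,"gripper":1},{"rx":0,"ry":0,"rz":0.176,"dx":-0.44,"dy":0.37,"dz":-0.1,"gripper":1},{"rx":0,"ry":0,"rz":0.176,"dx":-0.44,"dy":0.37,"dz":-0.1,"gripper":1},{"rx":0,"ry":0,"rz":0.176,"dx":-0.44,"dy":0.37,"dz":-0.1,"gripper":1},{"rx":0,"ry":0,"rz":0.176,"dx":-0.41,"dy":0.39,"dz":-0.1,"gripper":1},{"rx":0,"ry":0,"rz":0,"dx":0,"dy":0,"dz":0,"gripper":1},{"rx":0,"ry":0,"rz":0,"dx":0,"dy":0,"dz":0,"gripper":1}]'

```text
time_s: 1.52
tool_pos: [429.6, 167.4, 257.9]
eef_rot: [180.0, 0.0, -179.4]
contact_force: [0.3, 1.0, 0.5]
finger_gap: 0.999
```

```bash
python3 - <<'E'
from h import *
m=cams.camera_model("wrist");im=cams.snapshot("wrist")[:,:,::-1].copy()
print(m['tvec'],ctrl.get_obs()['tool_pos'],ctrl.get_obs()['eef_rot'],ctrl.get_obs()['qpos'])
cv2.imwrite("pics/wrist1.png",im)
cv2.imwrite("pics/side1.png",cams.snapshot("side")[:,:,::-1])
cv2.imwrite("pics/scene1.png",cams.snapshot("scene")[:,:,::-1])
E
```

```text
[-161.36591127 -435.56634951  222.11302   ] [429.80236103 167.27921591 257.93448374] [ 1.79993594e+02  4.92296494e-02 -1.79383610e+02] [ 1.97925439e+01  1.42566447e+01  1.15658509e+02 -1.32037307e-02
  5.00362451e+01 -7.08153724e+01]
```

View pics/wrist1.png

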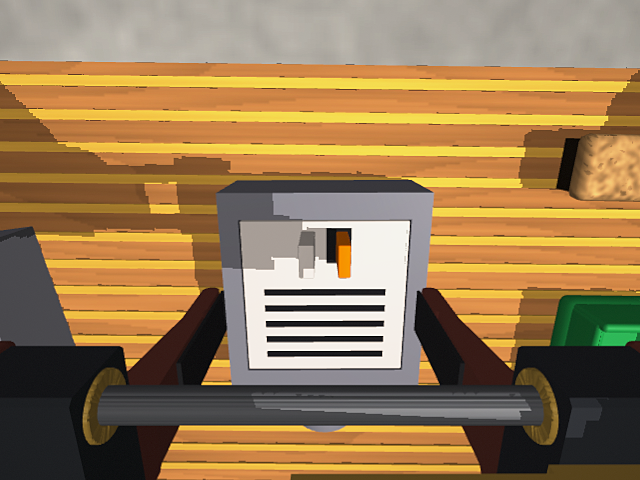

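View pics/side1.png

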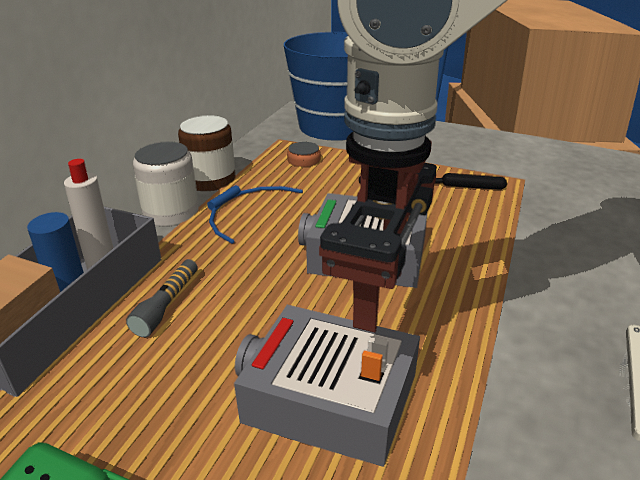

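The wrist view shows the grip at about (305–350, 230–278), centred between the fingers. I'll check it against the calibration.

```bash
python3 - <<'E'
from h import *
np.set_printoptions(precision=1,suppress=True)
im=cv2.imread("pics/wrist1.png")
cv2.imwrite("pics/w1c.png",cv2.resize(im[200:300,270:390],None,fx=6,fy=6,interpolation=2))
P=back("wrist",[(240,220),(410,220),(402,370),(247,368)],76);print(P,P.mean(0))
print(proj("wrist",[(418,y,112) for y in(154.5,164.5,179.5,187.5)]+[(440,y,112) for y in(154.5,164.5,179.5,187.5)])-[270,200])
E
```

```text
[[411.8 110.   76. ]
 [410.3 228.9  76. ]
 [531.9 232.3  76. ]
 [531.5 109.7  76. ]] [471.4 170.2  76. ]
[[31.2 44. ]
 [47.4 44.2]
 [71.8 44.4]
 [84.8 44.6]
 [31.3 77.3]
 [47.1 77.5]
 [70.8 77.8]
 [83.5 77.9]]
```

View pics/w1c.png

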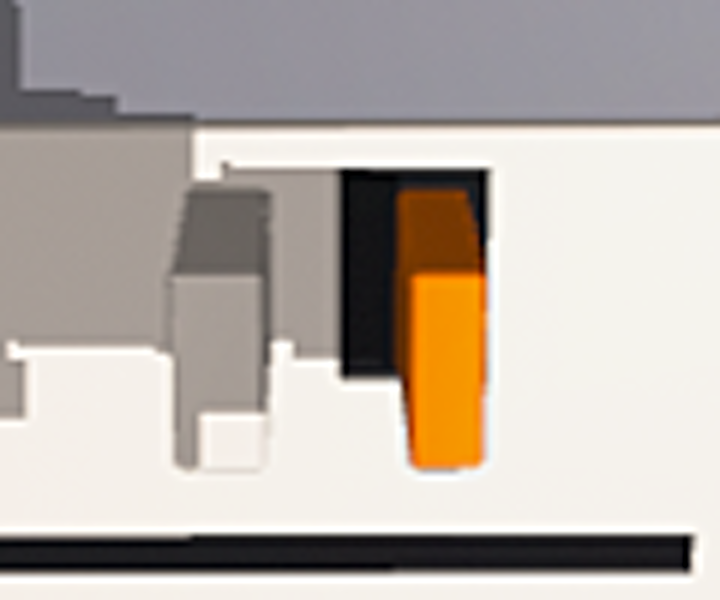

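The wrist view puts the grip about 1.5 mm towards -y. I'll correct for that and descend.

Emit:
jog_arm --moves '[{"rx":0,"ry":0,"rz":0,"dx":0,"dy":-0.03,"dz":-0.4,"gripper":1},{"rx":0,"ry":0,"rz":0,"dx":0,"dy":0,"dz":-0.4,"gripper":1},{"rx":0,"ry":0,"rz":0,"dx":0,"dy":0,"dz":-0.4,"gripper":1},{"rx":0,"ry":0,"rz":0,"dx":0,"dy":0,"dz":-0.4,"gripper":1},{"rx":0,"ry":0,"rz":0,"dx":0,"dy":0,"dz":-0.26,"gripper":1},{"rx":0,"ry":0,"rz":0,"dx":0,"dy":0,"dz":0,"gripper":1},{"rx":0,"ry":0,"rz":0,"dx":0,"dy":0,"dz":0,"gripper":1}]'

```text
time_s: 2.55
tool_pos: [429.4, 166.0, 165.1]
eef_rot: [180.0, 0.0, -179.3]
contact_force: [0.2, -0.1, 0.2]
finger_gap: 1.001
```

Emit:
jog_arm --moves '[{"rx":0,"ry":0,"rz":0,"dx":0,"dy":0,"dz":0,"gripper":0.2},{"rx":0,"ry":0,"rz":0,"dx":0,"dy":0,"dz":0,"gripper":-0.1},{"rx":0,"ry":0,"rz":0,"dx":0,"dy":0,"dz":0,"gripper":-0.1},{"rx":0,"ry":0,"rz":0,"dx":0,"dy":0,"dz":0,"gripper":-0.1},{"rx":0,"ry":0,"rz":0,"dx":0,"dy":0,"dz":0,"gripper":-0.1}]'

```text
time_s: 3.18
tool_pos: [429.0, 166.0, 164.7]
eef_rot: [-180.0, -0.0, -179.2]
contact_force: [-0.1, -0.6, 0.9]
finger_gap: 0.473
```

```bash
python3 - <<'E'
from h import *
im=cams.snapshot("wrist")[:,:,::-1].copy()
cv2.imwrite("pics/wrist2.png",im)
cv2.imwrite("pics/side2.png",cv2.resize(cams.snapshot("side")[280:460,250:450,::-1],None,fx=3,fy=3))
E
```

```text
(no output)
```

View pics/wrist2.png

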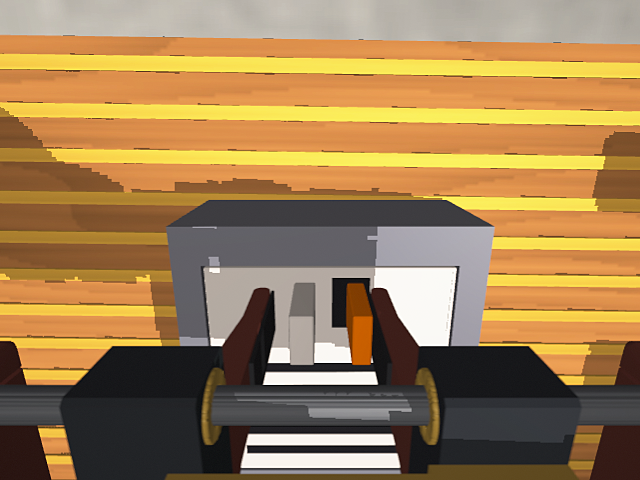

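View pics/side2.png

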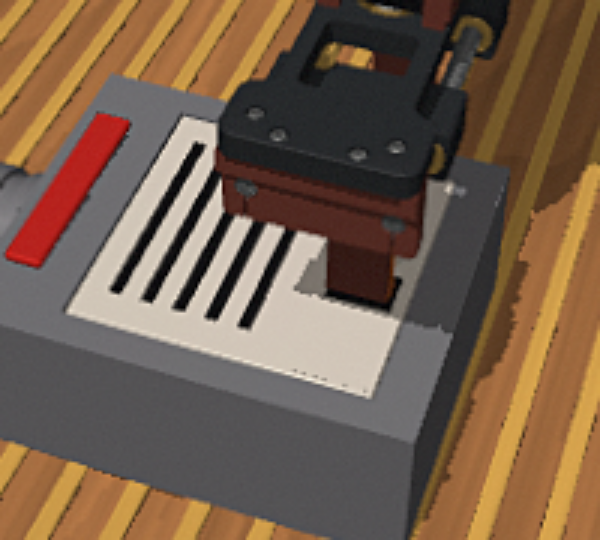

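The plates sit between the fingers and the pressed pair is centred. Closing now.

Emit:
jog_arm --moves '[{"rx":0,"ry":0,"rz":0,"dx":0,"dy":0,"dz":0,"gripper":-1},{"rx":0,"ry":0,"rz":0,"dx":0,"dy":0,"dz":0,"gripper":-1},{"rx":0,"ry":0,"rz":0,"dx":0,"dy":0,"dz":0,"gripper":-1},{"rx":0,"ry":0,"rz":0,"dx":0,"dy":0,"dz":0,"gripper":-1},{"rx":0,"ry":0,"rz":0,"dx":0,"dy":0,"dz":0,"gripper":-1},{"rx":0,"ry":0,"rz":0,"dx":0,"dy":0,"dz":0,"gripper":-1}]'

```text
time_s: 4.03
tool_pos: [429.0, 166.2, 164.7]
eef_rot: [180.0, 0.0, -179.3]
contact_force: [-1.0, 4.8, -0.0]
finger_gap: 0.29
```

```bash
python3 - <<'E'
import numpy as np
# arc increments in units of 50mm
t=np.radians(np.linspace(0,94,24)); r=np.hypot(102,29);p=np.arctan2(29,102)
x=-r*np.cos(t+p);z=r*np.sin(t+p)
for i in range(1,len(t)): print(round(np.degrees(t[i]),1),round((x[i]-x[0])/50,3),round((z[i]-z[0])/50,3),round((x[i]-x[i-1])/50,3),round((z[i]-z[i-1])/50,3))
E
```

```text
4.1 0.047 0.144 0.047 0.144
8.2 0.103 0.284 0.057 0.14
12.3 0.17 0.42 0.067 0.136
16.3 0.246 0.551 0.076 0.131
20.4 0.331 0.676 0.085 0.125
24.5 0.425 0.794 0.094 0.119
28.6 0.527 0.906 0.102 0.112
32.7 0.637 1.01 0.11 0.104
36.8 0.753 1.106 0.117 0.096
40.9 0.877 1.193 0.123 0.087
45.0 1.006 1.272 0.129 0.078
49.0 1.141 1.341 0.135 0.069
53.1 1.28 1.4 0.139 0.059
57.2 1.423 1.449 0.143 0.049
61.3 1.569 1.488 0.146 0.039
65.4 1.718 1.516 0.149 0.028
69.5 1.868 1.534 0.15 0.018
73.6 2.019 1.541 0.151 0.007
77.7 2.17 1.537 0.151 -0.004
81.7 2.321 1.522 0.151 -0.015
85.8 2.47 1.497 0.149 -0.025
89.9 2.617 1.461 0.147 -0.036
94.0 2.761 1.415 0.144 -0.046
```

The gap is 25.5 mm, so the tab is fully pressed. Starting the arc with a short first part.

Emit:
jog_arm --moves '[{"rx":0,"ry":0,"rz":0,"dx":0.047,"dy":0,"dz":0.144,"gripper":-1},{"rx":0,"ry":0,"rz":0,"dx":0.057,"dy":0.002,"dz":0.14,"gripper":-1},{"rx":0,"ry":0,"rz":0,"dx":0.067,"dy":0.002,"dz":0.136,"gripper":-1},{"rx":0,"ry":0,"rz":0,"dx":0.076,"dy":0.002,"dz":0.131,"gripper":-1},{"rx":0,"ry":0,"rz":0,"dx":0,"dy":0,"dz":0,"gripper":-1}]'

```text
time_s: 4.65
tool_pos: [440.2, 166.4, 192.1]
eef_rot: [-180.0, -0.2, -179.3]
contact_force: [-4.0, 5.3, 1.8]
finger_gap: 0.289
```

```bash
python3 - <<'E'
from h import *
cv2.imwrite("pics/side3.png",cv2.resize(cams.snapshot("side")[240:460,230:450,::-1],None,fx=2.5,fy=2.5))
E
```

```text
(no output)
```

View pics/side3.png

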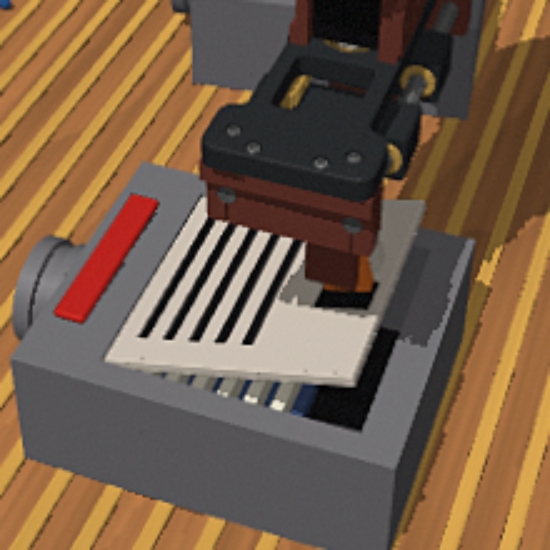

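The cover is lifting and the forces are small. Continuing along the arc.

Emit:
jog_arm --moves '[{"rx":0,"ry":0,"rz":0,"dx":0.085,"dy":0.002,"dz":0.125,"gripper":-1},{"rx":0,"ry":0,"rz":0,"dx":0.094,"dy":0.002,"dz":0.119,"gripper":-1},{"rx":0,"ry":0,"rz":0,"dx":0.102,"dy":0.002,"dz":0.112,"gripper":-1},{"rx":0,"ry":0,"rz":0,"dx":0.11,"dy":0.002,"dz":0.104,"gripper":-1},{"rx":0,"ry":0,"rz":0,"dx":0.117,"dy":0.002,"dz":0.096,"gripper":-1},{"rx":0,"ry":0,"rz":0,"dx":0.123,"dy":0.002,"dz":0.087,"gripper":-1},{"rx":0,"ry":0,"rz":0,"dx":0.129,"dy":0.002,"dz":0.078,"gripper":-1},{"rx":0,"ry":0,"rz":0,"dx":0.135,"dy":0.002,"dz":0.069,"gripper":-1},{"rx":0,"ry":0,"rz":0,"dx":0,"dy":0,"dz":0,"gripper":-1}]'

```text
time_s: 5.82
tool_pos: [485.0, 167.0, 231.6]
eef_rot: [-180.0, -0.2, -179.3]
contact_force: [-4.7, 3.7, 4.3]
finger_gap: 0.284
```

Emit:
jog_arm --moves '[{"rx":0,"ry":0,"rz":0,"dx":0.139,"dy":0.002,"dz":0.059,"gripper":-1},{"rx":0,"ry":0,"rz":0,"dx":0.143,"dy":0.002,"dz":0.049,"gripper":-1},{"rx":0,"ry":0,"rz":0,"dx":0.146,"dy":0.002,"dz":0.039,"gripper":-1},{"rx":0,"ry":0,"rz":0,"dx":0.149,"dy":0.002,"dz":0.028,"gripper":-1},{"rx":0,"ry":0,"rz":0,"dx":0.15,"dy":0.002,"dz":0.018,"gripper":-1},{"rx":0,"ry":0,"rz":0,"dx":0.151,"dy":0.002,"dz":0.007,"gripper":-1},{"rx":0,"ry":0,"rz":0,"dx":0.151,"dy":0.002,"dz":-0.004,"gripper":-1},{"rx":0,"ry":0,"rz":0,"dx":0.151,"dy":0.002,"dz":-0.015,"gripper":-1},{"rx":0,"ry":0,"rz":0,"dx":0.149,"dy":0.002,"dz":-0.025,"gripper":-1},{"rx":0,"ry":0,"rz":0,"dx":0.147,"dy":0.002,"dz":-0.036,"gripper":-1},{"rx":0,"ry":0,"rz":0,"dx":0,"dy":0,"dz":0,"gripper":-1}]'

```text
time_s: 7.2
tool_pos: [560.6, 167.9, 238.3]
eef_rot: [-180.0, 0.0, -179.3]
contact_force: [-0.2, 2.0, 5.7]
finger_gap: 0.28
```

```bash
python3 - <<'E'
from h import *
cv2.imwrite("pics/side4.png",cv2.resize(cams.snapshot("side")[200:460,210:450,::-1],None,fx=2.2,fy=2.2))
E
```

```text
(no output)
```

View pics/side4.png

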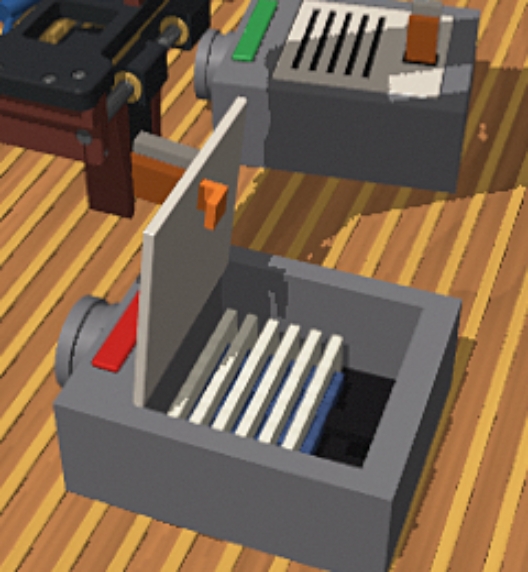

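The cover looks upright: the near top corner is at about (149,233) and the far top corner at about (240,100). I'll work out the angle.

```bash
python3 - <<'E'
from h import *
obs=np.array([(142,236),(236,103)])/2.2+[210,200]
obs2=np.array([(152,234),(246,100)])/2.2+[210,200]
print('obs under-edge',obs.tolist(),'other',obs2.tolist())
for hx in(529,531):
  for th in(80,85,88,90,92,95,100):
    t=np.radians(th);f=lambda lx,lz,y:(hx+lx*np.cos(t)+lz*np.sin(t),y,74-lx*np.sin(t)+lz*np.cos(t))
    print(hx,th,proj("side",[f(-120,2,231.),f(-120,2,111.),f(-120,-4,231.),f(-120,-4,111.)]).round(1).tolist())
E
```

```text
obs under-edge [[274.54545454545456, 307.27272727272725], [317.27272727272725, 246.8181818181818]] other [[279.09090909090907, 306.3636363636364], [321.8181818181818, 245.45454545454544]]
529 80 [[281.6, 307.9], [325.4, 245.9], [287.1, 310.1], [330.1, 247.7]]
529 85 [[272.1, 304.6], [317.0, 243.3], [277.6, 306.3], [321.8, 244.7]]
529 88 [[266.5, 302.9], [312.0, 242.0], [271.9, 304.4], [316.8, 243.2]]
529 90 [[262.7, 301.9], [308.7, 241.3], [268.1, 303.3], [313.5, 242.3]]
529 92 [[259.0, 301.1], [305.4, 240.7], [264.3, 302.3], [310.2, 241.5]]
529 95 [[253.5, 300.0], [300.5, 240.0], [258.8, 301.0], [305.2, 240.6]]
529 100 [[244.6, 298.8], [292.5, 239.4], [249.7, 299.4], [297.1, 239.6]]
531 80 [[279.8, 307.4], [323.8, 245.6], [285.3, 309.6], [328.5, 247.3]]
531 85 [[270.3, 304.1], [315.4, 242.9], [275.8, 305.9], [320.2, 244.3]]
531 88 [[264.7, 302.4], [310.5, 241.7], [270.1, 304.0], [315.2, 242.8]]
531 90 [[260.9, 301.5], [307.1, 241.0], [266.3, 302.8], [311.9, 242.0]]
531 92 [[257.2, 300.6], [303.9, 240.4], [262.6, 301.8], [308.6, 241.2]]
531 95 [[251.8, 299.6], [299.0, 239.7], [257.0, 300.5], [303.6, 240.3]]
531 100 [[242.9, 298.4], [291.0, 239.0], [247.9, 298.9], [295.5, 239.3]]
```

```bash
python3 - <<'E'
from h import *
cv2.imwrite("pics/side5.png",cv2.resize(cams.snapshot("side")[225:395,240:370,::-1],None,fx=4.5,fy=3.5,interpolation=2))
cv2.imwrite("pics/scene5.png",cv2.resize(cams.snapshot("scene")[120:320,350:510,::-1],None,fx=3,fy=3,interpolation=2))
E
```

```text
(no output)
```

View pics/side5.png

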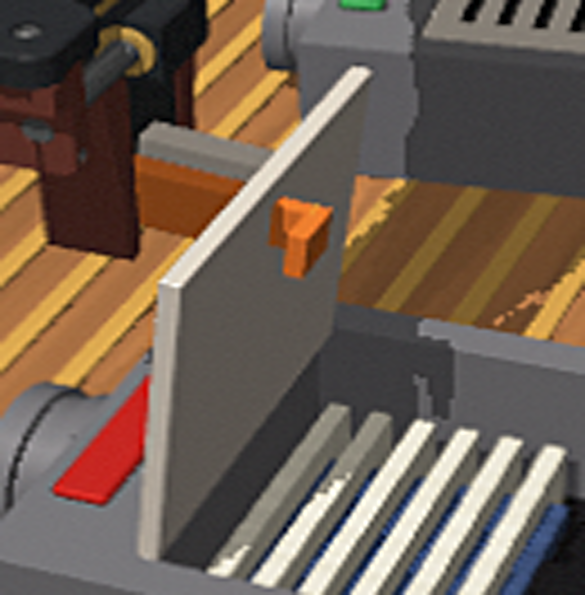

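View pics/scene5.png

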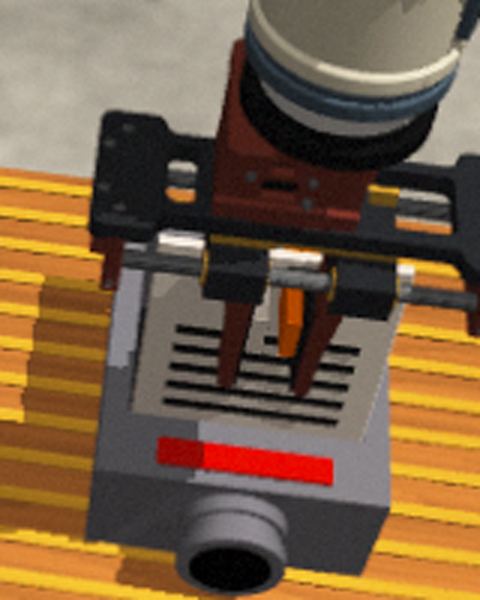

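Measured in the side view, the cover is only at about 83°: the plates slid along the pads. I'll open slightly, regrip deeper on the plates, and finish the swing.

Emit:
jog_arm --moves '[{"rx":0,"ry":0,"rz":0,"dx":0,"dy":0,"dz":0,"gripper":0.2},{"rx":0,"ry":0,"rz":0,"dx":0,"dy":0,"dz":0,"gripper":0.2},{"rx":0,"ry":0,"rz":0,"dx":0,"dy":0,"dz":0,"gripper":0.2},{"rx":0,"ry":0,"rz":0,"dx":-0.12,"dy":0,"dz":0.02,"gripper":0.2},{"rx":0,"ry":0,"rz":0,"dx":-0.12,"dy":0,"dz":0.02,"gripper":0.2},{"rx":0,"ry":0,"rz":0,"dx":0,"dy":0,"dz":0,"gripper":0.2}]'

```text
time_s: 8.1
tool_pos: [547.2, 168.0, 239.7]
eef_rot: [-180.0, -0.0, -179.2]
contact_force: [-0.4, 0.2, 0.8]
finger_gap: 0.598
```

```bash
python3 - <<'E'
from h import *
cv2.imwrite("pics/side6.png",cv2.resize(cams.snapshot("side")[225:395,240:370,::-1],None,fx=4.5,fy=3.5,interpolation=2))
E
```

```text
(no output)
```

View pics/side6.png

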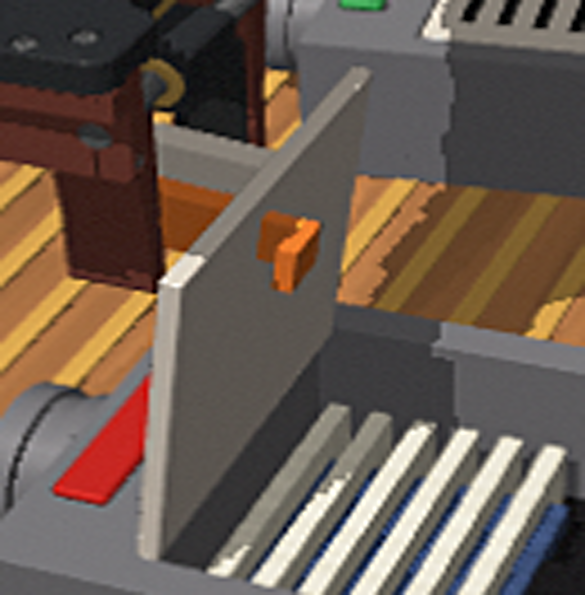

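The cover stayed put and the tab sprang back. The pads now sit around the plates' mid-height. Closing and swinging on.

Emit:
jog_arm --moves '[{"rx":0,"ry":0,"rz":0,"dx":0,"dy":0,"dz":0,"gripper":-1},{"rx":0,"ry":0,"rz":0,"dx":0,"dy":0,"dz":0,"gripper":-1},{"rx":0,"ry":0,"rz":0,"dx":0,"dy":0,"dz":0,"gripper":-1},{"rx":0,"ry":0,"rz":0,"dx":0,"dy":0,"dz":0,"gripper":-1},{"rx":0,"ry":0,"rz":0,"dx":0,"dy":0,"dz":0,"gripper":-1},{"rx":0,"ry":0,"rz":0,"dx":0.09,"dy":0,"dz":-0.015,"gripper":-1},{"rx":0,"ry":0,"rz":0,"dx":0.09,"dy":0,"dz":-0.018,"gripper":-1},{"rx":0,"ry":0,"rz":0,"dx":0.09,"dy":0,"dz":-0.021,"gripper":-1},{"rx":0,"ry":0,"rz":0,"dx":0,"dy":0,"dz":0,"gripper":-1},{"rx":0,"ry":0,"rz":0,"dx":0,"dy":0,"dz":0,"gripper":-1}]'

```text
time_s: 9.4
tool_pos: [561.6, 168.1, 236.9]
eef_rot: [-180.0, 0.0, -179.2]
contact_force: [-0.5, -1.0, 1.5]
finger_gap: 0.287
```

```bash
python3 - <<'E'
from h import *
cv2.imwrite("pics/side7.png",cv2.resize(cams.snapshot("side")[225:395,240:370,::-1],None,fx=4.5,fy=3.5,interpolation=2))
E
```

```text
(no output)
```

View pics/side7.png

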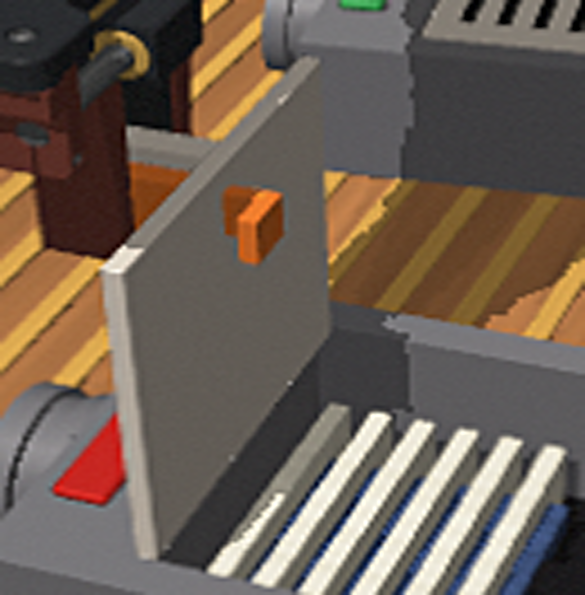

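By the same measure the cover is now at about 89.5–90°. Releasing and retreating upwards.

Emit:
jog_arm --moves '[{"rx":0,"ry":0,"rz":0,"dx":0,"dy":0,"dz":0,"gripper":0.5},{"rx":0,"ry":0,"rz":0,"dx":0,"dy":0,"dz":0,"gripper":0.7},{"rx":0,"ry":0,"rz":0,"dx":0,"dy":0,"dz":0,"gripper":0.7},{"rx":0,"ry":0,"rz":0,"dx":0,"dy":0,"dz":0,"gripper":0.7},{"rx":0,"ry":0,"rz":0,"dx":0.1,"dy":0,"dz":0.2,"gripper":0.7},{"rx":0,"ry":0,"rz":0,"dx":0.1,"dy":0,"dz":0.4,"gripper":0.7},{"rx":0,"ry":0,"rz":0,"dx":0.1,"dy":0,"dz":0.6,"gripper":0.7},{"rx":0,"ry":0,"rz":0,"dx":0.1,"dy":0,"dz":0.6,"gripper":0.7},{"rx":0,"ry":0,"rz":0,"dx":0,"dy":0,"dz":0.4,"gripper":0.7},{"rx":0,"ry":0,"rz":0,"dx":0,"dy":0,"dz":0,"gripper":0.7},{"rx":0,"ry":0,"rz":0,"dx":0,"dy":0,"dz":0,"gripper":0.7}]'

```text
time_s: 10.82
tool_pos: [581.1, 168.0, 346.5]
eef_rot: [-180.0, -0.0, -179.2]
contact_force: [0.1, -0.6, -0.4]
finger_gap: 0.852
```

```bash
python3 - <<'E'
from h import *
a=cams.snapshot("side")[:,:,::-1]
cv2.imwrite("pics/side8.png",a)
cv2.imwrite("pics/side8c.png",cv2.resize(a[225:395,240:370],None,fx=4.5,fy=3.5,interpolation=2))
cv2.imwrite("pics/scene8.png",cams.snapshot("scene")[:,:,::-1])
E
```

```text
(no output)
```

View pics/side8c.png

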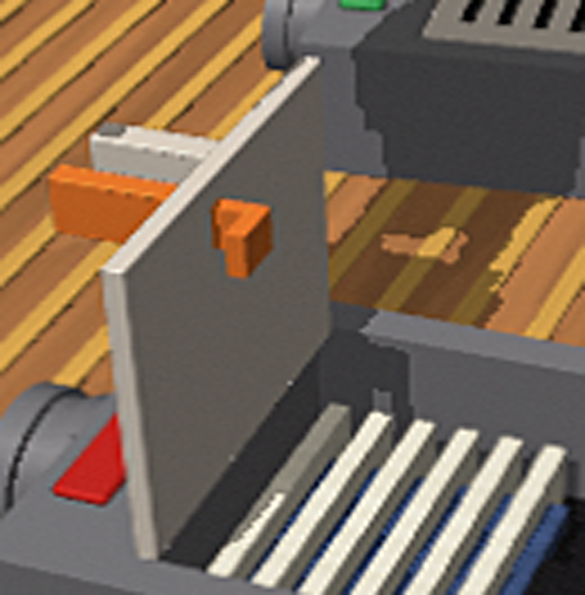

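View pics/side8.png

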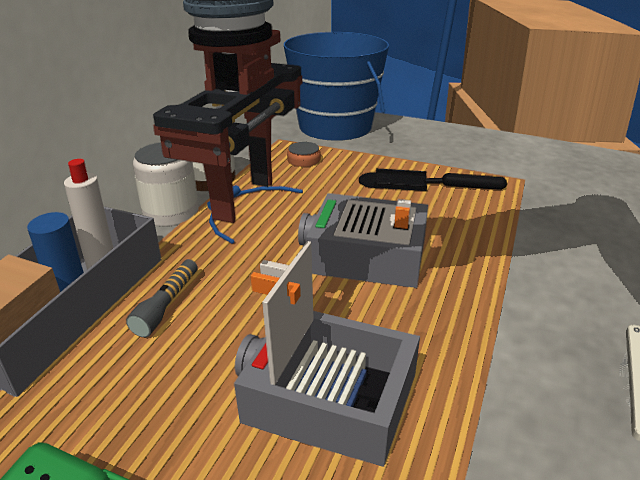

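View pics/scene8.png

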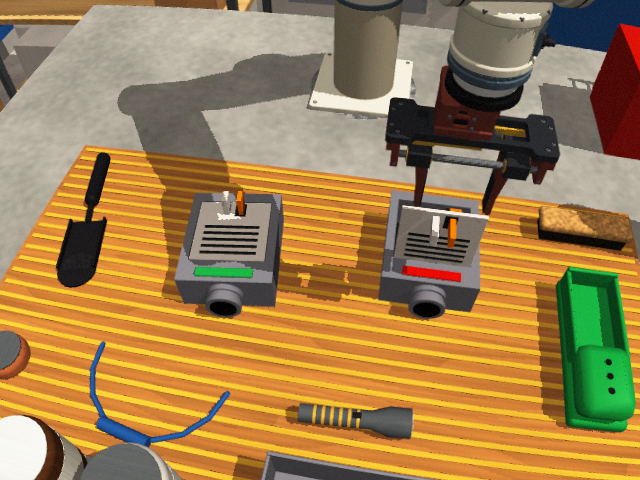

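The red-lamp cover stands free and upright, with its scene top corners at about (398,205) and (489,216). The green-lamp cover is shut and the gripper is clear. I'll cross-check the angle in the scene view.

```bash
python3 - <<'E'
from h import *
im=cv2.imread("pics/scene8.png")
cv2.imwrite("pics/sc8c.png",cv2.resize(im[190:290,380:500],None,fx=5,fy=5,interpolation=2))
for hx in(531,533):
  for th in(80,85,90,95,100):
    t=np.radians(th);f=lambda lx,lz,y:(hx+lx*np.cos(t)+lz*np.sin(t),y,74-lx*np.sin(t)+lz*np.cos(t))
    print(hx,th,((proj("scene",[f(-120,2,112.),f(-120,2,232.),f(-120,-4,112.),f(-120,-4,232.)])-[380,190])*5).round(0).tolist())
E
```

```text
531 80 [[115.0, 30.0], [541.0, 87.0], [117.0, 18.0], [539.0, 74.0]]
531 85 [[113.0, 55.0], [542.0, 112.0], [114.0, 40.0], [542.0, 97.0]]
531 90 [[110.0, 82.0], [543.0, 140.0], [112.0, 66.0], [543.0, 124.0]]
531 95 [[106.0, 112.0], [544.0, 171.0], [108.0, 94.0], [544.0, 153.0]]
531 100 [[103.0, 144.0], [543.0, 204.0], [105.0, 125.0], [543.0, 184.0]]
533 80 [[115.0, 36.0], [541.0, 92.0], [116.0, 23.0], [540.0, 79.0]]
533 85 [[112.0, 60.0], [543.0, 118.0], [114.0, 46.0], [542.0, 103.0]]
533 90 [[109.0, 87.0], [544.0, 146.0], [111.0, 71.0], [543.0, 129.0]]
533 95 [[106.0, 117.0], [544.0, 176.0], [108.0, 100.0], [544.0, 158.0]]
533 100 [[102.0, 150.0], [543.0, 209.0], [104.0, 131.0], [544.0, 190.0]]
```

View pics/sc8c.png

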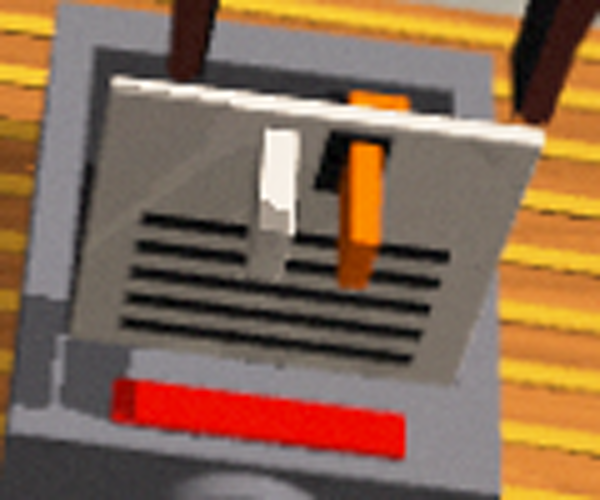

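Both views agree on about 90°. Handing in.

```bash
python3 -c "
from station import ctrl
print(ctrl.close_job())"
```

```text
the job is handed in; nothing more can be done
None
```

The red-lamp dryer's cover is open and standing upright by itself. I pinched its orange tab fully in (opening 25.5 mm), swung the cover up on its hinge, let go and backed the arm off upwards.

- **One correction on the way:** the first swing stopped at about 83° because the plates slid along the pads. I opened briefly, with the cover staying put, regripped deeper on the plates and finished the swing.
- **Last checks:** the side and scene cameras both put the cover at about 90°, give or take 1–2°. The tab had sprung back, the green-lamp cover was still shut, the gripper was clear of everything, and the last move ended at 10.8 s. Contact-force components at the ends of the moves never passed about 6 N. No check disagreed at the end.

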